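# Reset the bar mill and hold its bayonet lid at the half mark

### The arm

A 6-joint arm with a two-finger parallel gripper is mounted at the origin on the work surface. World frame = base frame: x ahead of the robot, y to its left, z up, the work surface at z = 0. Lengths are in mm, angles in rad, forces in N, time in s.
With the tool pointing down it reaches from about 350 to 875 mm from the base axis. Payload 4.2 kg.
Tool frame: the origin (TCP) lies at the very end of the fingers, on their centre line; the grasp point (between the pads) lies arm.hold_point_z behind it (arm.hold_point_z is the distance from the TCP to the grasp point, in mm); y points along the fingers, x is the direction in which the jaws open and shut, and the axes are right-handed (so a half turn about y gives the same grasp; the last joint's range is limited). The gripper opens to 85 mm and grips with 20 to 120 N. Pads are 22 mm wide; open, the fingers measure 114 mm over their backs; the gripper's body (76 mm by 85 mm) begins 54 mm behind the grasp point. The pads swing forward as they close: fully open they stand 13 mm farther back than shut.
Start: joints at [-1.015, 0.385, 0.008, 0, -1.194, -0.259], TCP at [182.804, -597.647, 231.312] pointing down, gripper open.
Joint ranges: [-3.14, 3.14], [-1.21, 2.06], [-1.07, 1.41], [-3.16, 2.05], [-2.99, -0.16], [-3.1, 3.1]. Speed limits (rad/s): [2.79, 2.79, 3.14, 3.14, 3.14, 3.14].

### API

Orientations are given as a unit quaternion [x, y, z, w].
In Python, from bench import arm gives the robot as it stands.
- The arm moves only by the shell command python3 -m creep 'ROWS'. ROWS is JSON, a list of rows, each a list of 3 entries, a list of its own where there are three numbers: the shift along the world's x, y, z in mm, then the turn, a rotation vector about the world's x, y, z in rad, then the gripper command: -1 is shut, 1 is fully open, values between are in proportion. In form: [[[dx, dy, dz], [wx, wy, wz], jaw], ...]. A call has 1 to 12 rows; each row is the pose to reach, as a shift and turn from the pose commanded when the call began; what a row does not reach only later rows make up. A row lasts 1/12 s, in which the tool goes at most 41.7 mm and 7.16 degrees, less where a joint would pass 70% of its speed; a pose out of reach is approached as far as the arm can. A call with a gripper value outside its range is refused whole. The fingers move at their own pace and stop on an object; the grip force is fixed at half the most. Time passes only in rows, so rows that repeat a pose let the fingers close. It gives the time, the measured TCP pose, the force and the opening at its end, in the units of the state.
- arm.read_state(): the state, without advancing time (a new reading comes with each control period).
- arm.get_image(name): name is "side" or "top" or "wrist"; returns (picture, depth): 400x640x3 uint8, red, green, blue; 400x640 float32, mm along the optical axis (not along the pixel's ray), 0 where there is no reading.
- arm.camera_params(name): a dict with "camera_matrix" (3x3 intrinsics, pixels), "k1" (the pictures are not rectified: a ray, as slopes to the right and down, at radius r is drawn at 1 + k1 r^2 times it, then the intrinsics apply), "extrinsics" (4x4, takes a point from world to camera coordinates); the wrist camera has in their place "T_tool_cam" (4x4, takes a point from camera to tool coordinates, whose origin is the TCP and whose axes are the tool frame's). Camera axes: x right, y down, z forward; pixel columns grow to the right and rows downward; lengths in mm; the calibration is good to about 2 mm. A picture is of the moment at which its call begins: read the wrist's pose just before it. camera_params takes no time and is no camera call.
- arm.job_done(): hands the job in, once; it reports no verdict.
The state is a dict: "clock": time; "joints": joint angles; "joint_vel": joint speeds; "joint_efforts": joint torques, N m; "position": TCP position; "ee_rot": TCP orientation; "contact_force": force on the tool from outside, world axes, zero at the start; "wrist_torque": the same for the moment, N m; "gripper_width": finger opening in mm.
Only numpy, scipy, OpenCV 4.12 (cv2) and the standard library are available. Lean on these libraries where they do the work, as an engineer would, in place of code of your own. Each camera call takes 0.05 s, during which the arm holds its last target.

### The job

Re-arm the bar mill: pull its orange sprung reset slide all the way out to its stop and let it spring back. Then put the loose bayonet lid fully home in the mill and turn it clockwise (seen from above) until its white pointers stand at the green half marks, midway to the red marks where it would click locked; do not let it click. Finish while still gripping the lid and holding it there against its spring, and leave the other things on the cart where they stand.

Things in the scene. Friction and masses are not known exactly. Their poses are not given: they have to be found in the camera images.
- mill: Fixed bar mill, 130 mm across, 100 mm high: wood below, white deck on top. Origin: centre of underside, z up. Its reset slide is at its own -y. Deck opening of radius 32.5 mm under a 7 mm slotted flange, with entry notches at its +x and -x, 17 mm wide, out to radius 41 mm. Deck marks, same on both sides: black at notches, green (half) 0.55 rad clockwise from above, red (lock) 1.1 rad.
- mill_seat (a point): Centre of the mill's opening, level with its deck, 100 mm above the cart top; axes as the mill's. The lid's cap rests on this plane when fully home; inside, the way is clear for 22 mm below it.
- slide_tab (a point): Middle of the top edge of the reset slide's upright orange tab, 100 mm above the cart top; moves with it. Tab 10 mm thick along the pull, 30 mm wide across it, 46 mm high, on a flat stalk 16 mm wide that runs to the mill 54 to 62 mm above the cart top. Home, 51 mm are free between tab and mill. Pull it level along the mill's -y.
- reset_slide (a joint): Travel of the reset slide in m: 0 home, 0.030 at its outer stop. A spring pulls it home (2.4 N at home, 6 N at the stop); it goes back by itself when let go.
- drive_ring (a joint): Turn in rad of the brass ring inside the mill that the lid's lugs carry round, clockwise from above: 0 at rest, stop 1.0. A spring turns it back (0.06 N m at rest, 0.15 at half). The lugs have up to 0.1 rad play each way, so with the lid at half (0.55) it reads about 0.45. Above 0.85 the lid has clicked locked: a failure.
- lid: Loose bayonet lid, about 180 g, upright on its plug, in one of three places among mug and jigger. Origin: centre of underside, z up. Plug 60 mm across, 18 mm high, lugs at its +x and -x (10 mm wide, 6 mm high, out to radius 38 mm); grey cap 92 mm across, 18 to 26 mm up; bar along its x, 26 to 64 mm up. White pointers on the cap over the lugs. Fits either way round. Home: origin 82 mm above cart.
- lid_grip (a point): Centre of the lid's dark wooden grip bar, 45 mm above the lid's origin; axes as the lid's. The bar is 60 mm long along x, 18 mm thick along y, 38 mm high.
- mug: Copper-tone steel mug, 82 mm across, 88 mm high, with handle; leave alone. Origin: centre of its underside.
- jigger: Steel double-cone jigger, 47 mm across, 95 mm high; leave alone. Origin: centre of its underside.
- decanter: Glass decanter with ground stopper, 110 mm across, 225 mm high; leave alone. Origin: centre of its underside.
- muddler: Bamboo muddler lying down, 195 mm long along its y, 32 mm thick; leave alone. Origin: under its middle.
- coasters: Stack of four round coasters, 94 mm across, 22 mm high; leave alone. Origin: centre of its underside.
- tumbler: Glass tumbler, 76 mm across, 90 mm high; leave alone. Origin: centre of its underside.

How it is judged:
By the outcome, as a careful person would: the job done as asked, in the order asked, and still so for the second after the job is handed in, while the arm keeps its last pose, push and grip.
It also fails if it takes over 67 s, if anything falls off the work surface, if the arm or the gripper's body presses on something with over 40 N, if the wrist force passes 120 N, or if a joint passes its speed limit or range.

## Working session

There is one attempt and no reset: what is moved stays moved. The work goes in short steps, Python scripts to look and compute and a shell command to move; the robot and the scene stay as the last step left them, time stands still between calls to the robot, and variables do not carry over. Pictures are saved under pics/ and viewed, and the job is handed in when it is done.

```bash
ls; mkdir -p pics; python3 - <<'E'
from bench import arm
import cv2,numpy as np
s=arm.read_state()
print(s); print(arm.hold_point_z)
for n in ["side","top","wrist"]:
    im,d=arm.get_image(n)
    cv2.imwrite(f"pics/{n}0.png",im[:,:,::-1]); np.save(f"pics/{n}0.npy",d)
    print(n,arm.camera_params(n))
E
```

```text
pics
{'clock': 0.0, 'joints': array([-1.01542372e+00,  3.85538758e-01,  6.60440532e-03, -4.63703080e-04,
       -1.19399803e+00, -2.58605267e-01]), 'joint_vel': array([ 0.00190148, -0.0005589 ,  0.00095204, -0.00124732,  0.00071188,
        0.00029613]), 'joint_efforts': array([-9.36827309e-04, -3.92289662e+01,  1.88400739e+01,  4.18610841e+00,
       -4.61306816e-03, -3.21334170e-06]), 'position': array([ 182.60648749, -597.1117262 ,  230.22918345]), 'ee_rot': array([ 0.41998867,  0.56880983, -0.56796862, -0.42127964]), 'contact_force': array([-0.16840941, -0.66735643, -0.23787003]), 'wrist_torque': array([-0.0082485 ,  0.00741923,  0.01764589]), 'gripper_width': 85.31713789177459}
18.700000000000003
side {'camera_matrix': array([[477.37647234,   0.        , 322.64641697],
       [  0.        , 477.37647234, 203.36063736],
       [  0.        ,   0.        ,   1.        ]]), 'k1': -0.1448552800194426, 'extrinsics': array([[ 9.75071012e-01, -2.21583132e-01,  1.17233691e-02,
        -5.28478570e+02],
       [-1.54288987e-01, -7.15020489e-01, -6.81865536e-01,
         2.12805245e+02],

[... 595 characters left out ...]
61e-03, -9.85605421e-01,
         1.54833082e+03],
       [ 0.00000000e+00,  0.00000000e+00,  0.00000000e+00,
         1.00000000e+00]])}
wrist {'camera_matrix': array([[278.81140489,   0.        , 320.29871193],
       [  0.        , 278.81140489, 196.41329471],
       [  0.        ,   0.        ,   1.        ]]), 'k1': -0.03825370966935014, 'T_tool_cam': array([[ 9.99999771e-01, -3.33462214e-04,  5.89283434e-04,
        -6.07693279e-01],
       [-6.61090827e-04, -2.92772213e-01,  9.56181988e-01,
        -1.42221162e+02],
       [-1.46324747e-04, -9.56182158e-01, -2.92772367e-01,
         7.52596808e+01],
       [ 0.00000000e+00,  0.00000000e+00,  0.00000000e+00,
         1.00000000e+00]])}
```

View pics/top0.png

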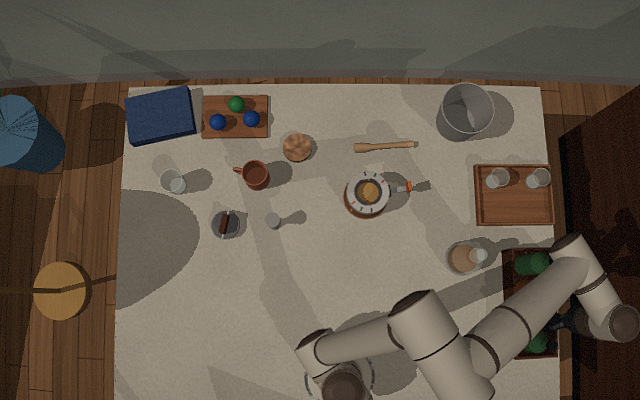

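View pics/side0.png

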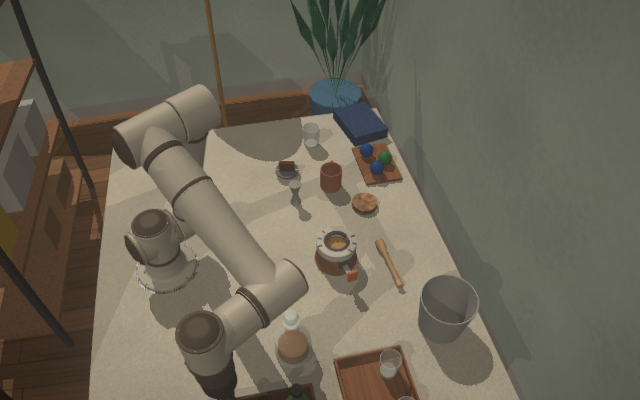

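View pics/wrist0.png

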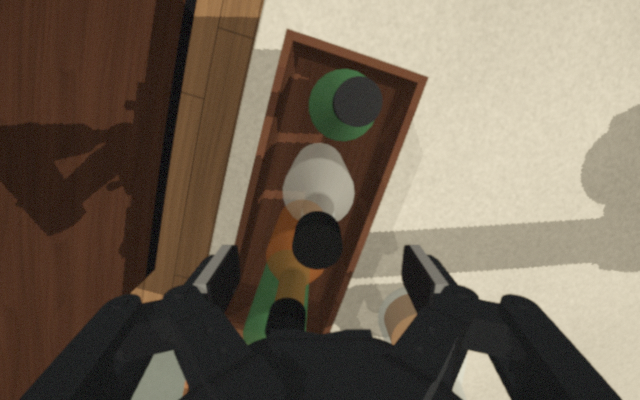

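```bash
cat > h.py <<'E'
from bench import arm
import cv2,numpy as np
from scipy.spatial.transform import Rotation as R
def cam(n,s=None):
    p=arm.camera_params(n)
    if n=="wrist":
        s=s or arm.read_state(); T=np.eye(4);T[:3,:3]=R.from_quat(s["ee_rot"]).as_matrix();T[:3,3]=s["position"]
        E=np.linalg.inv(T@p["T_tool_cam"])
    else: E=p["extrinsics"]
    return p["camera_matrix"],np.array([p["k1"],0,0,0,0.]),E
def rays(c,uv):
    K,d,E=c
    n=cv2.undistortPoints(np.array(uv,float).reshape(-1,1,2),K,d)[:,0]
    D=np.c_[n,np.ones(len(n))]@E[:3,:3]
    return -E[:3,:3].T@E[:3,3],D
def onz(c,uv,z):
    o,D=rays(c,uv); t=(z-o[2])/D[:,2]; return o+D*t[:,None]
def ondepth(c,uv,dep):
    o,D=rays(c,uv); return o+D*np.asarray(dep)[:,None]
def proj(c,P):
    K,d,E=c
    return cv2.projectPoints(np.array(P,float).reshape(-1,1,3),cv2.Rodrigues(E[:3,:3])[0],E[:3,3],K,d)[0][:,0]
def zoom(im,u0,v0,w,h,k,name):
    cv2.imwrite(name,cv2.resize(im[v0:v0+h,u0:u0+w,::-1],None,fx=k,fy=k,interpolation=cv2.INTER_CUBIC))
E
python3 - <<'E'
from h import *
s=arm.read_state();print(R.from_quat(s["ee_rot"]).as_matrix().round(2))
im=cv2.imread("pics/top0.png")[:,:,::-1]
zoom(im,335,160,90,65,8,"pics/m1.png");zoom(im,195,195,100,60,8,"pics/l1.png")
c=cam("top")
print(onz(c,[[370,192],[226,224],[274,220],[256,175]],100).round())
E
```

```text
[[-0.29 -0.   -0.96]
 [ 0.96  0.   -0.29]
 [ 0.   -1.    0.  ]]
[[562. -94. 100.]
 [466. 342. 100.]
 [478. 197. 100.]
 [616. 253. 100.]]
```

View pics/m1.png

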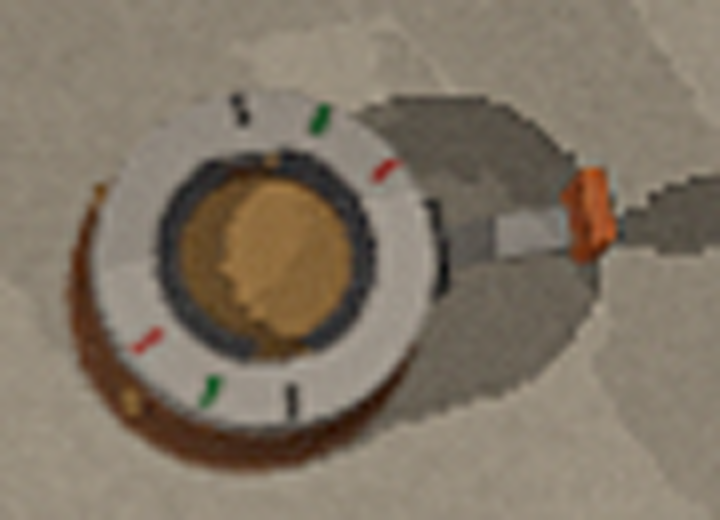

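View pics/l1.png

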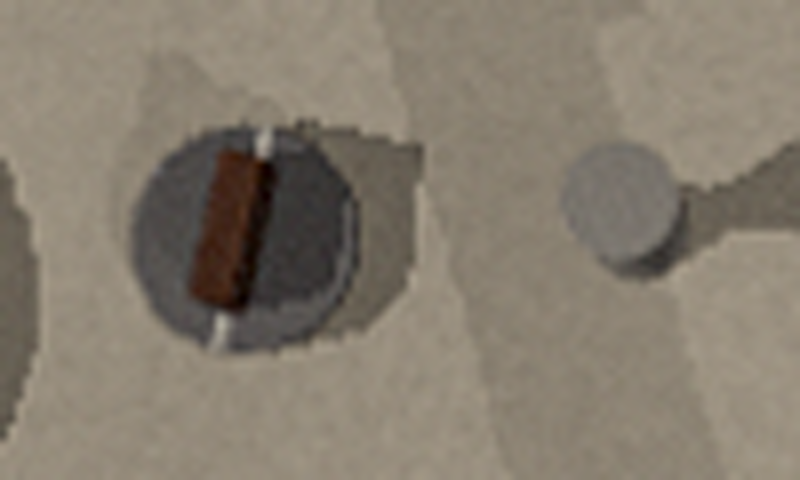

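```bash
python3 - <<'E'
from h import *
c=cam("top");d=np.load("pics/top0.npy")
z=lambda l,u0,v0:[((x+.5)/8-.5+u0,(y+.5)/8-.5+v0) for x,y in l]
m=onz(c,z([(240,110),(292,402),(320,119),(210,391),(386,169),(147,341)],335,160),100)
print(m.round(1)); 
C=m.reshape(3,2,3).mean(1);print(C.round(1))
v=m[0]-m[1];print("len",np.linalg.norm(m[0::2]-m[1::2],axis=1),"x axis yaw",np.arctan2((m[0::2]-m[1::2])[:,1],(m[0::2]-m[1::2])[:,0]))
t=onz(c,z([(568,205),(612,205),(580,172),(585,258),(590,215)],335,160),100);print("tab",t.round(1))
p=onz(c,z([(264,140),(220,334)],195,195),26);print("lid ptr",p.round(1),p.mean(0).round(1),np.arctan2(*(p[0]-p[1])[[1,0]]),np.linalg.norm(p[0]-p[1]))
g=onz(c,z([(228,150),(270,158),(240,310),(192,295)],195,195),64);print("bar",g.round(1),g.mean(0).round(1))
e=onz(c,z([(132,240),(358,230),(250,126),(245,352)],195,195),26);print("cap",e.round(1))
for uv in [(226,224),(365,190),(408,187)]:
    pp=ondepth(c,[uv],[d[uv[1],uv[0]]]);print(uv,pp.round(1))
# other objects
for uv in [(274,220),(256,175),(297,147),(173,182)]:
    pp=ondepth(c,[uv],[d[uv[1],uv[0]]]);print(uv,pp.round(1))
E
```

```text
[[ 620.2  -78.3  100. ]
 [ 507.3  -95.6  100. ]
 [ 616.6 -108.9  100. ]
 [ 511.7  -64.7  100. ]
 [ 597.  -133.7  100. ]
 [ 530.9  -41.2  100. ]]
[[563.8 -86.9 100. ]
 [564.1 -86.8 100. ]
 [564.  -87.4 100. ]]
len [114.18168258 113.86285247 113.69815305] x axis yaw [ 0.15223343 -0.3987022  -0.95003938]
tab [[ 582.8 -203.2  100. ]
 [ 582.8 -220.2  100. ]
 [ 595.7 -208.3  100. ]
 [ 562.2 -209.   100. ]
 [ 578.9 -211.5  100. ]]
lid ptr [[513.3 350.9  26. ]
 [436.1 366.7  26. ]] [474.7 358.8  26. ] -0.20142698793839756 78.79426542060486
bar [[503.7 358.3  64. ]
 [500.5 341.8  64. ]
 [441.5 352.1  64. ]
 [447.3 370.9  64. ]] [473.2 355.7  64. ]
cap [[473.4 402.8  26. ]
 [477.3 312.6  26. ]
 [518.9 356.7  26. ]
 [429.  356.6  26. ]]
(226, 224) [[472.2 350.8  49.7]]
(365, 190) [[572.6 -80.7  77.8]]
(408, 187) [[ 578.4 -211.6   94.1]]
(274, 220) [[478.2 197.2  95.6]]
(256, 175) [[6.389e+02 2.653e+02 2.000e-01]]
(297, 147) [[726.8 131.2  19.9]]
(173, 182) [[615.7 537.4   8.1]]
```

```bash
python3 -m creep '[[[0,0,40],[0,0,0],0],[[20,20,80],[0,0,-0.05],0],[[398,390,80],[0,0,-0.143],0],[[398,390,80],[0,0,-0.143],0],[[398,390,80],[0,0,-0.143],0],[[398,390,80],[0,0,-0.143],0],[[398,390,80],[0,0,-0.143],0],[[398,390,80],[0,0,-0.143],0],[[398,390,80],[0,0,-0.143],0],[[398,390,80],[0,0,-0.143],0],[[398,390,80],[0,0,-0.143],0],[[398,390,80],[0,0,-0.143],0]]'
```

```text
clock: 1.15
position: [498.5, -287.3, 310.0]
ee_rot: [0.46, 0.537, -0.537, -0.46]
contact_force: [0.9, -0.2, 0.8]
gripper_width: 42.8
```

```bash
python3 -m creep '[[[40,39,-40],[0,0,0],0],[[80,78,-80],[0,0,0],0],[[80,78,-110],[0,0,0],0],[[80,78,-130],[0,0,0],0],[[80,78,-130],[0,0,0],0],[[80,78,-130],[0,0,0],0]]'
python3 - <<'E'
from h import *
s=arm.read_state();c=cam("wrist",s);im,d=arm.get_image("wrist");np.save("pics/w1.npy",d)
print(s["position"],R.from_quat(s["ee_rot"]).as_matrix().round(3))
q=proj(c,[[582.2,-206.6,100],[579,-210,100],[564,-87,100]]);print(q)
cv2.imwrite("pics/w1.png",im[:,:,::-1])
E
```

```text
clock: 1.65
position: [575.9, -210.0, 175.9]
ee_rot: [-0.457, -0.536, 0.539, 0.462]
contact_force: [-0.6, 0.4, -0.3]
gripper_width: 42.5
[ 575.92718136 -209.9782073   175.8632255 ] [[-0.155 -0.009 -0.988]
 [ 0.988  0.001 -0.155]
 [ 0.003 -1.     0.008]]
[[323.57335807 214.50356684]
 [320.13929182 210.33642481]
 [466.5942849  214.66908865]]
```

View pics/w1.png

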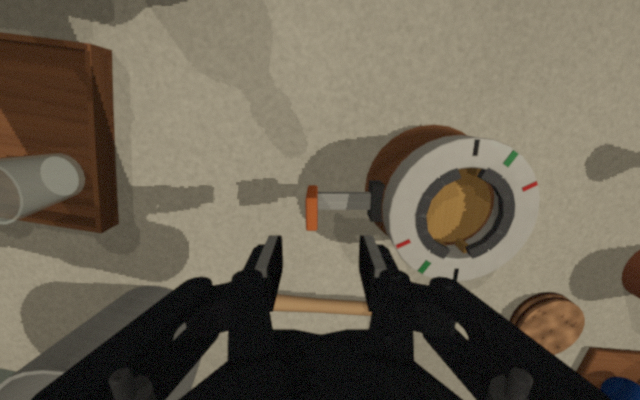

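```bash
python3 - <<'E'
from h import *
im=cv2.imread("pics/w1.png")[:,:,::-1]; d=np.load("pics/w1.npy"); c=cam("wrist")
zoom(im,280,160,80,90,6,"pics/w1t.png"); zoom(im,380,120,170,170,4,"pics/w1m.png")
hsv=cv2.cvtColor(im,cv2.COLOR_RGB2HSV);m=((hsv[...,0]<14)&(hsv[...,1]>180)&(hsv[...,2]>120));m[:, :290]=0;m[:,330:]=0;m[:170]=0;m[240:]=0
v,u=np.nonzero(m);P=ondepth(c,np.c_[u,v],d[v,u])
print(len(u),np.percentile(P,[2,50,98],axis=0).round(1))
T=P[P[:,2]>96];print(len(T),T.min(0).round(1),T.max(0).round(1),T.mean(0).round(1))
E
```

```text
290 [[ 571.3 -223.3  101.5]
 [ 584.1 -218.4  103. ]
 [ 597.8 -213.8  104.2]]
290 [ 503.4 -224.2  101. ] [ 598.7 -213.2  321.5] [ 584.  -218.4  103.7]
```

View pics/w1t.png

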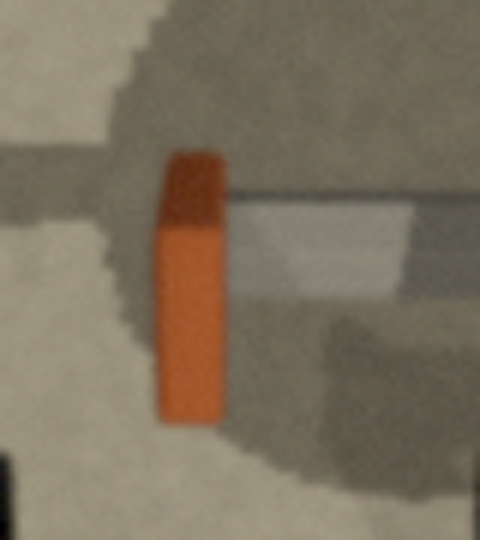

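View pics/w1m.png

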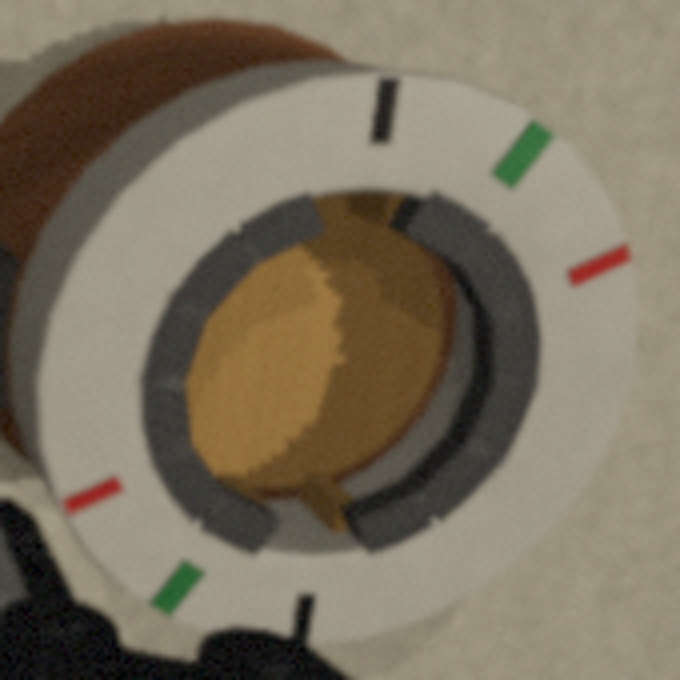

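```bash
python3 - <<'E'
from h import *
c=cam("wrist");s=arm.read_state();print(s["position"])
z=lambda l,k,u0,v0:[((x+.5)/k-.5+u0,(y+.5)/k-.5+v0) for x,y in l]
t=onz(c,z([(158,228),(222,228),(225,424),(158,424)],6,280,160),100);print(t.round(1),t.mean(0).round(1))
m=onz(c,z([(385,110),(306,620),(523,154),(177,587),(599,265),(93,495)],4,380,120),100)
print(m.reshape(3,2,3).mean(1).round(1)); dd=m[0::2]-m[1::2];print(np.linalg.norm(dd,axis=1),np.arctan2(dd[:,1],dd[:,0])*1)
E
```

```text
[ 577.11633654 -211.19523864  179.07466619]
[[ 572.5 -224.6  100. ]
 [ 571.1 -215.8  100. ]
 [ 600.2 -211.   100. ]
 [ 601.6 -220.5  100. ]] [ 586.3 -218.   100. ]
[[567.3 -87.2 100. ]
 [567.2 -87.6 100. ]
 [567.3 -87.7 100. ]]
[116.31239966 115.83993488 115.60132583] [-2.98078537  2.74587746  2.19538852]
```

```bash
python3 - <<'E'
from h import *
s=arm.read_state();s["position"]=np.array([575.927,-209.978,175.863]);s["ee_rot"]=np.array([-0.457, -0.536, 0.539, 0.462]);s["ee_rot"]/=np.linalg.norm(s["ee_rot"])
c=cam("wrist",s)
z=lambda l,k,u0,v0:[((x+.5)/k-.5+u0,(y+.5)/k-.5+v0) for x,y in l]
t=onz(c,z([(158,228),(222,228),(225,424),(158,424)],6,280,160),100);print(t.round(1),t.mean(0).round(1))
m=onz(c,z([(385,110),(306,620),(523,154),(177,587),(599,265),(93,495)],4,380,120),100)
print(m.reshape(3,2,3).mean(1).round(1)); dd=m[0::2]-m[1::2];print(np.linalg.norm(dd,axis=1),np.arctan2(-dd[:,1],-dd[:,0])+np.array([0,.55,1.1]))
E
```

```text
[[ 569.9 -223.2  100. ]
 [ 568.6 -214.6  100. ]
 [ 597.1 -209.8  100. ]
 [ 598.6 -219.1  100. ]] [ 583.6 -216.7  100. ]
[[564.6 -87.7 100. ]
 [564.6 -88.1 100. ]
 [564.7 -88.1 100. ]]
[114.57044583 114.28596497 114.22686942] [0.15963684 0.15216381 0.15264879]
```

```bash
python3 -m creep '[[[6.5,-5.3,-30],[0,0,0],0],[[6.5,-5.3,-60],[0,0,0],0],[[6.5,-5.3,-65],[0,0,0],0],[[6.5,-5.3,-65],[0,0,0],0],[[6.5,-5.3,-65],[0,0,0],0]]'; python3 - <<'E'
from h import *
s=arm.read_state();c=cam("wrist",s);im,d=arm.get_image("wrist");s2=arm.read_state()
print(s["position"],s2["position"],s["ee_rot"])
cv2.imwrite("pics/w2.png",im[:,:,::-1])
E
```

```text
clock: 2.12
position: [585.1, -217.6, 117.8]
ee_rot: [0.462, 0.537, -0.536, -0.459]
contact_force: [-0.1, -0.2, 1.0]
gripper_width: 43.1
[ 585.10315017 -217.6389293   117.77614106] [ 585.50297221 -217.45779287  118.24212408] [ 0.46152211  0.53732038 -0.53644279 -0.45881727]
```

View pics/w2.png

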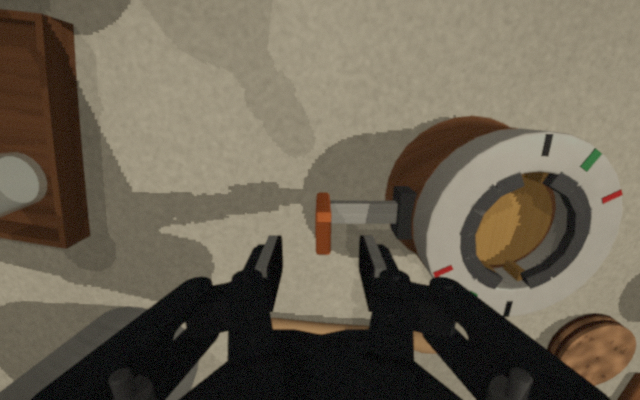

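```bash
python3 -m creep '[[[-1,0.5,-20],[0,0,0],0],[[-1,0.5,-36],[0,0,0],0],[[-1,0.5,-46],[0,0,0],0],[[-1,0.5,-46],[0,0,0],0],[[-1,0.5,-46],[0,0,0],0],[[-1,0.5,-46],[0,0,0],0]]'; python3 -m creep '[[[0,0,0],[0,0,0],-1],[[0,0,0],[0,0,0],-1],[[0,0,0],[0,0,0],-1],[[0,0,0],[0,0,0],-1],[[0,0,0],[0,0,0],-1],[[0,0,0],[0,0,0],-1]]'
```

```text
clock: 2.67
position: [584.2, -216.3, 70.7]
ee_rot: [0.461, 0.537, -0.537, -0.459]
contact_force: [-0.1, 0.4, -0.6]
gripper_width: 42.8
clock: 3.17
position: [583.6, -216.4, 70.0]
ee_rot: [0.461, 0.537, -0.537, -0.459]
contact_force: [-0.3, -1.4, 4.5]
gripper_width: 9.2
```

```bash
python3 -m creep '[[[1,-7,0],[0,0,0],-1],[[2,-14,0],[0,0,0],-1],[[3,-20,0],[0,0,0],-1],[[4,-25.7,0],[0,0,0],-1],[[4,-26.7,0],[0,0,0],-1],[[4,-26.7,0],[0,0,0],-1],[[4,-26.7,0],[0,0,0],-1]]';  python3 -m creep '[[[0.2,-1,0],[0,0,0],-1],[[0.3,-2,0],[0,0,0],-1],[[0.3,-2,0],[0,0,0],-1],[[0.3,-2,0],[0,0,0],-1]]'
```

```text
clock: 3.75
position: [587.4, -241.7, 69.9]
ee_rot: [0.46, 0.537, -0.536, -0.46]
contact_force: [-1.5, 5.9, 6.8]
gripper_width: 8.6
clock: 4.08
position: [587.7, -243.4, 69.9]
ee_rot: [0.46, 0.538, -0.536, -0.46]
contact_force: [-1.1, 5.2, 7.2]
gripper_width: 9.3
```

```bash
python3 -m creep '[[[0.2,-1,0],[0,0,0],-1],[[0.3,-2,0],[0,0,0],-1],[[0.3,-2,0],[0,0,0],-1],[[0.3,-2,0],[0,0,0],-1]]'; python3 -m creep '[[[0.2,-1,0],[0,0,0],-1],[[0.3,-2,0],[0,0,0],-1],[[0.3,-2,0],[0,0,0],-1],[[0.3,-2,0],[0,0,0],-1]]'
```

```text
clock: 4.42
position: [588.0, -245.4, 69.9]
ee_rot: [0.46, 0.538, -0.536, -0.46]
contact_force: [-1.6, 5.0, 7.9]
gripper_width: 9.4
clock: 4.75
position: [588.1, -246.2, 69.8]
ee_rot: [0.459, 0.538, -0.536, -0.461]
contact_force: [-1.9, 9.9, 7.5]
gripper_width: 8.9
```

```bash
python3 -m creep '[[[0.2,-1,0],[0,0,0],-1],[[0.3,-2,0],[0,0,0],-1],[[0.3,-2,0],[0,0,0],-1],[[0.3,-2,0],[0,0,0],-1]]'
```

```text
clock: 5.08
position: [588.1, -246.3, 69.8]
ee_rot: [0.459, 0.538, -0.536, -0.461]
contact_force: [-3.0, 15.8, 11.0]
gripper_width: 9.4
```

```bash
python3 -m creep '[[[0,0,0],[0,0,0],1],[[0,0,0],[0,0,0],1],[[0,0,0],[0,0,0],1],[[0,0,0],[0,0,0],1],[[0,0,0],[0,0,0],1],[[0,0,0],[0,0,0],1],[[0,0,0],[0,0,0],1]]'; python3 -m creep '[[[0,0,40],[0,0,0],1],[[0,0,80],[0,0,0],1],[[0,0,120],[0,0,0],1],[[0,0,150],[0,0,0],1],[[0,0,150],[0,0,0],1],[[0,0,150],[0,0,0],1]]'; python3 - <<'E'
from h import *
im,d=arm.get_image("wrist")
cv2.imwrite("pics/w3.png",im[:,:,::-1])
im,d=arm.get_image("side")
zoom(im,280,200,110,100,6,"pics/s3.png")
E
```

```text
clock: 5.67
position: [588.3, -251.5, 69.1]
ee_rot: [-0.46, -0.537, 0.537, 0.46]
contact_force: [1.6, -0.6, 0.5]
gripper_width: 85.7
clock: 6.17
position: [589.4, -251.8, 222.5]
ee_rot: [0.463, 0.538, -0.536, -0.458]
contact_force: [-0.4, -0.2, -0.6]
gripper_width: 85.6
```

View pics/w3.png

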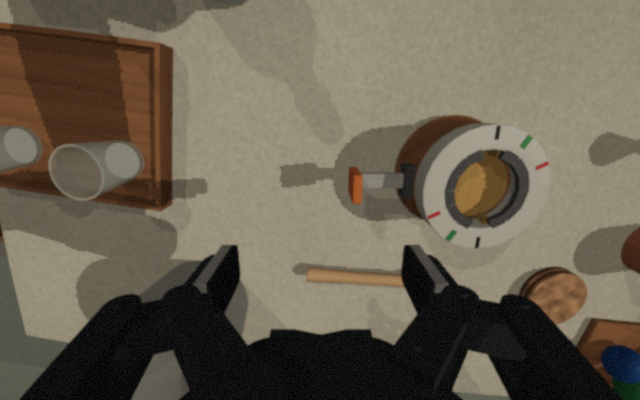

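```bash
python3 -m creep '[[[-114,609,0],[0,0,-0.1],1],[[-114,609,0],[0,0,-0.2],1],[[-114,609,0],[0,0,-0.3],1],[[-114,609,0],[0,0,-0.35],1],[[-114,609,0],[0,0,-0.35],1],[[-114,609,0],[0,0,-0.35],1],[[-114,609,0],[0,0,-0.35],1],[[-114,609,0],[0,0,-0.35],1],[[-114,609,0],[0,0,-0.35],1],[[-114,609,0],[0,0,-0.35],1],[[-114,609,0],[0,0,-0.35],1],[[-114,609,0],[0,0,-0.35],1]]'
```

```text
clock: 7.27
position: [495.0, 242.0, 217.5]
ee_rot: [0.547, 0.448, -0.45, -0.546]
contact_force: [1.5, 0.5, 0.2]
gripper_width: 85.1
```

```bash
python3 -m creep '[[[-7,40,0],[0,0,0],1],[[-14,80,-20],[0,0,0],1],[[-20.5,110,-50],[0,0,0],1],[[-20.5,112,-50],[0,0,0],1],[[-20.5,112,-50],[0,0,0],1],[[-20.5,112,-50],[0,0,0],1],[[-20.5,112,-50],[0,0,0],1]]'
python3 - <<'E'
from h import *
s=arm.read_state();c=cam("wrist",s);im,d=arm.get_image("wrist");np.save("pics/w4.npy",d)
print(s["position"],s["ee_rot"])
import json;json.dump([list(s["position"]),list(s["ee_rot"])],open("pics/w4.json","w"))
cv2.imwrite("pics/w4.png",im[:,:,::-1]);M=R.from_quat(s["ee_rot"]).as_matrix();print(np.arctan2(M[1,0],M[0,0]))
print(proj(c,[[474.3,357.5,64],[474.3,357.5,26]]))
E
```

```text
clock: 7.85
position: [476.4, 351.9, 169.5]
ee_rot: [0.547, 0.449, -0.448, -0.547]
contact_force: [-0.2, 0.0, -0.0]
gripper_width: 85.1
[476.39863181 351.87640346 169.5491281 ] [ 0.54694467  0.44854998 -0.44820374 -0.54659661]
1.3736898549043133
[[326.55958647 192.16303446]
 [325.72767877 182.14215717]]
```

View pics/w4.png

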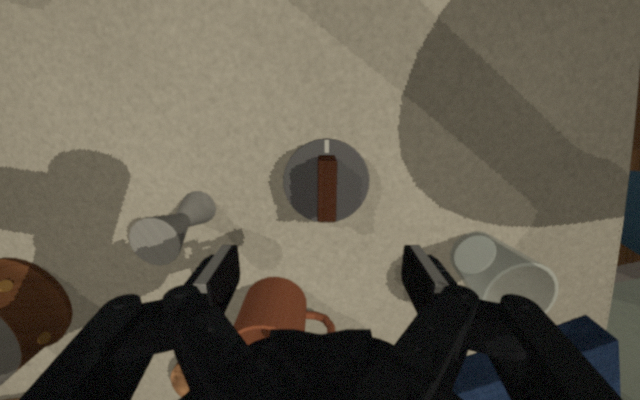

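```bash
python3 - <<'E'
from h import *
im=cv2.imread("pics/w4.png")[:,:,::-1];zoom(im,280,130,95,95,6,"pics/w4z.png")
E
```

```text
(no output)
```

View pics/w4z.png

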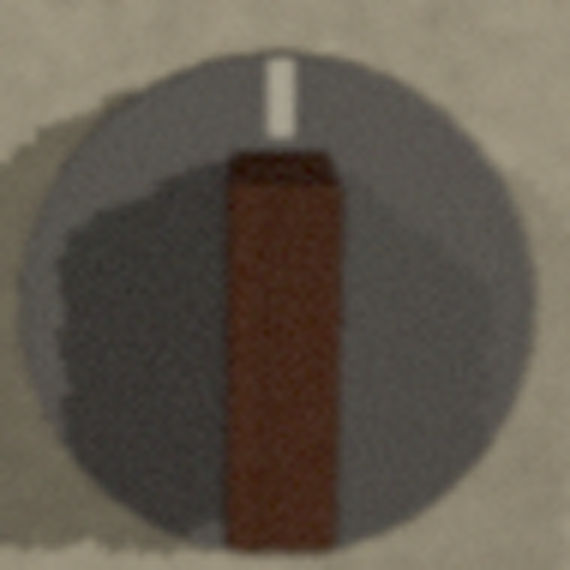

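```bash
python3 - <<'E'
from h import *
import json;p,q=json.load(open("pics/w4.json"));s=dict(position=np.array(p),ee_rot=np.array(q));c=cam("wrist",s)
z=lambda l,k,u0,v0:[((x+.5)/k-.5+u0,(y+.5)/k-.5+v0) for x,y in l]
t=onz(c,z([(228,185),(342,185),(335,549),(227,549)],6,280,130),64);print(t.round(1),t.mean(0).round(1))
a=(t[0]+t[1]-t[2]-t[3])/2;print(np.linalg.norm(a),np.linalg.norm(t[0]-t[1]),np.arctan2(-a[1],-a[0]))
e=onz(c,z([(22,300),(536,300),(280,50)],6,280,130),26);print(e.round(1),"ptr",onz(c,z([(283,60),(280,137)],6,280,130),26).round(1))
print(arm.read_state()["position"])
E
```

```text
[[443.7 355.2  64. ]
 [447.  371.9  64. ]
 [504.2 360.3  64. ]
 [500.8 343.5  64. ]] [473.9 357.7  64. ]
58.33108275967713 16.99746583162916 -0.20108230591687357
[[462.8 314.2  26. ]
 [480.5 402.7  26. ]
 [429.3 366.8  26. ]] ptr [[431.  367.   26. ]
 [443.6 364.   26. ]]
[476.56828889 351.81010694 169.99315374]
```

```bash
python3 -m creep '[[[-2.6,5.9,-35],[0,0,-0.004],1],[[-2.6,5.9,-70],[0,0,-0.004],1],[[-2.6,5.9,-105],[0,0,-0.004],1],[[-2.6,5.9,-125],[0,0,-0.004],1],[[-2.6,5.9,-136],[0,0,-0.004],1],[[-2.6,5.9,-136],[0,0,-0.004],1],[[-2.6,5.9,-136],[0,0,-0.004],1],[[-2.6,5.9,-136],[0,0,-0.004],1]]'; python3 -m creep '[[[0,0,0],[0,0,0],-1],[[0,0,0],[0,0,0],-1],[[0,0,0],[0,0,0],-1],[[0,0,0],[0,0,0],-1],[[0,0,0],[0,0,0],-1],[[0,0,0],[0,0,0],-1],[[0,0,0],[0,0,0],-1],[[0,0,0],[0,0,0],-1]]'
```

```text
clock: 8.57
position: [474.5, 359.6, 35.2]
ee_rot: [-0.547, -0.449, 0.446, 0.548]
contact_force: [-0.4, 0.8, 0.3]
gripper_width: 85.2
clock: 9.23
position: [473.2, 358.8, 33.4]
ee_rot: [0.547, 0.448, -0.447, -0.547]
contact_force: [-1.2, -0.8, 2.7]
gripper_width: 17.1
```

```bash
python3 -m creep '[[[0,0,30],[0,0,0],-1],[[0,0,70],[0,0,0],-1],[[0,0,110],[0,0,0],-1],[[0,0,140],[0,0,0],-1],[[0,0,140],[0,0,0],-1],[[0,0,140],[0,0,0],-1]]'
python3 - <<'E'
from h import *
s=arm.read_state();c=cam("wrist",s);im,d=arm.get_image("wrist")
print(s["position"],s["ee_rot"],s["contact_force"],s["wrist_torque"],s["gripper_width"])
cv2.imwrite("pics/w5.png",im[:,:,::-1])
E
```

```text
clock: 9.73
position: [473.3, 359.3, 174.5]
ee_rot: [-0.547, -0.449, 0.446, 0.548]
contact_force: [-0.7, -1.1, -3.2]
gripper_width: 17.1
[473.32762433 359.29072347 174.47817448] [-0.54701411 -0.44865054  0.44621147  0.54807261] [-0.74646452 -1.11021653 -3.17733612] [-0.01469024  0.05534186  0.00063279] 17.085610645529407
```

View pics/w5.png

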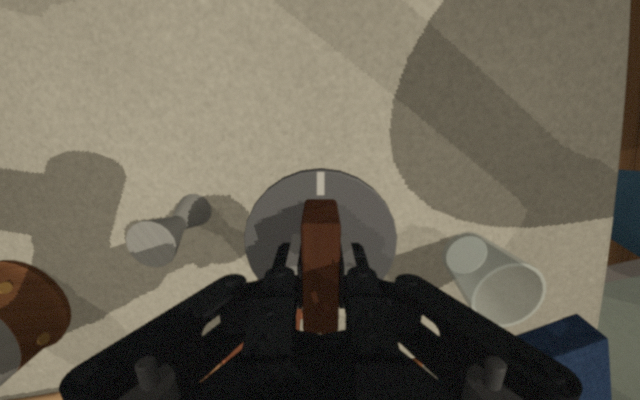

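```bash
python3 - <<'E'
from h import *
im=cv2.imread("pics/w5.png")[:,:,::-1];zoom(im,235,160,175,130,4,"pics/w5z.png")
E
```

```text
(no output)
```

View pics/w5z.png

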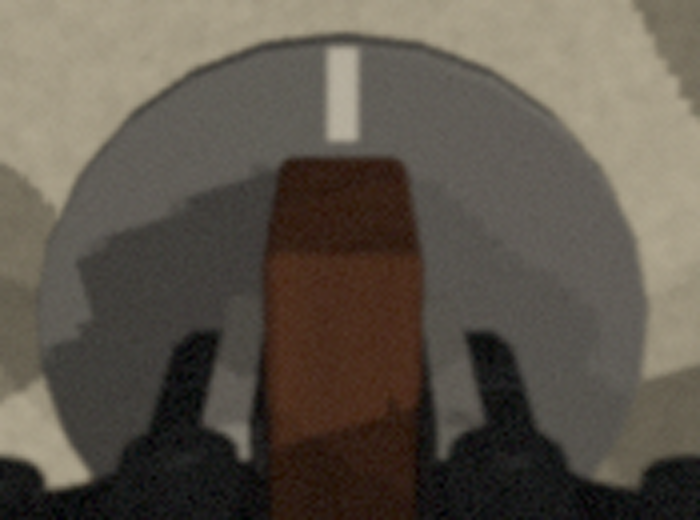

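```bash
python3 - <<'E'
from h import *
from scipy.optimize import least_squares
s=dict(position=np.array([473.3276,359.2907,174.478]),ee_rot=np.array([-0.54701411,-0.44865054,0.44621147,0.54807261]));c=cam("wrist",s)
z=lambda l,k,u0,v0:[((x+.5)/k-.5+u0,(y+.5)/k-.5+v0) for x,y in l]
uv=z([(340,42),(190,84),(130,127),(45,250),(40,310),(490,75),(560,125),(620,205),(646,300)],4,235,160)
f=lambda p:np.linalg.norm((onz(c,uv,p[2])-[p[0],p[1],0])[:,:2],axis=1)-46
r=least_squares(f,[473,358,167]);print(r.x,r.fun.round(1))
for zz in (165,167,169):
    r=least_squares(lambda p:f([p[0],p[1],zz]),[473,358]);print(zz,r.x,r.fun.round(1))
p=onz(c,z([(342,48),(342,142)],4,235,160),167);print(p)
e=onz(c,z([(342,152+4),(266,252),(420,252)],4,235,160),205);print("bar end",e)
M=R.from_quat(s["ee_rot"]).as_matrix();print(M.round(4))
E
```

```text
[475.8315106  358.1035778  164.22641479] [ 0.2 -0.3 -0.4  0.5 -0.1  0.3  0.  -0.1 -0.1]
165 [475.74832238 358.12785925] [ 0.3 -0.3 -0.4  0.4 -0.3  0.3  0.  -0.2 -0.3]
167 [475.53672823 358.19021821] [ 0.5 -0.2 -0.4  0.1 -0.8  0.4 -0.  -0.4 -0.8]
169 [475.32963791 358.25204189] [ 0.7 -0.  -0.4 -0.2 -1.2  0.5 -0.  -0.6 -1.3]
[[430.75023105 367.01764868 167.        ]
 [443.8962083  364.34070263 167.        ]]
bar end [[434.13313175 366.15117266 205.        ]
 [443.12061117 355.959315   205.        ]
 [446.46661081 372.2279486  205.        ]]
[[ 0.1992  0.0017 -0.98  ]
 [ 0.9799  0.0033  0.1992]
 [ 0.0036 -1.     -0.001 ]]
```

```bash
python3 -m creep '[[[8,-40,0],[0,0,0.05],-1],[[16,-80,0],[0,0,0.1],-1],[[24,-120,0],[0,0,0.15],-1],[[32,-160,0],[0,0,0.2],-1],[[40,-200,0],[0,0,0.25],-1],[[48,-240,0],[0,0,0.3],-1],[[56,-280,0],[0,0,0.353],-1],[[64,-320,0],[0,0,0.353],-1],[[72,-360,0],[0,0,0.353],-1],[[80,-400,0],[0,0,0.353],-1],[[88,-435,0],[0,0,0.353],-1],[[89.5,-447,0],[0,0,0.353],-1]]'
python3 -m creep '[[[0,0,-5],[0,0,0],-1],[[0,0,-10],[0,0,0],-1],[[0,0,-15],[0,0,0],-1],[[0,0,-20],[0,0,0],-1],[[0,0,-20],[0,0,0],-1],[[0,0,-20],[0,0,0],-1]]'
python3 - <<'E'
from h import *
s=arm.read_state();c=cam("wrist",s);im,d=arm.get_image("wrist")
M=R.from_quat(s["ee_rot"]).as_matrix()
print(s["position"],s["ee_rot"],np.arctan2(M[1,0],M[0,0]),M[:,1],s["contact_force"],s["gripper_width"])
cv2.imwrite("pics/w6.png",im[:,:,::-1])
im,d=arm.get_image("top");zoom(im,325,150,100,75,8,"pics/t6.png")
im,d=arm.get_image("side");zoom(im,280,180,110,100,6,"pics/s6.png")
E
```

```text
clock: 10.78
position: [561.6, -92.4, 169.9]
ee_rot: [-0.46, -0.534, 0.537, 0.463]
contact_force: [0.2, 0.2, -1.5]
gripper_width: 16.8
clock: 11.28
position: [562.3, -87.3, 152.4]
ee_rot: [-0.46, -0.537, 0.537, 0.46]
contact_force: [-0.5, 0.9, -2.0]
gripper_width: 17.3
[562.31854692 -87.25407721 152.4336332 ] [-0.45959135 -0.53679254  0.53742598  0.46022047] 1.7253567883023118 [-1.25845787e-03 -1.01779130e-04 -9.99999203e-01] [-0.52340881  0.87207793 -2.01812227] 17.284996590285395
```

View pics/w6.png

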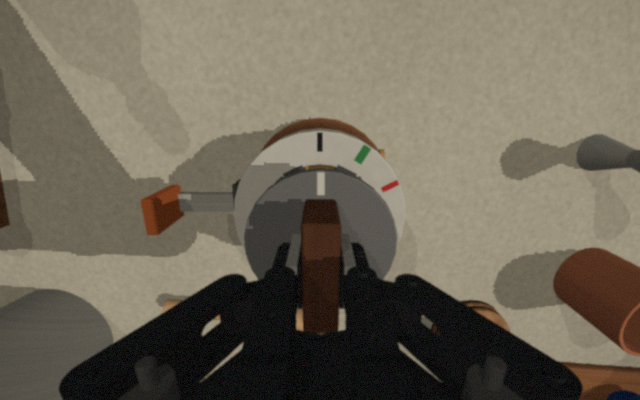

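View pics/s6.png

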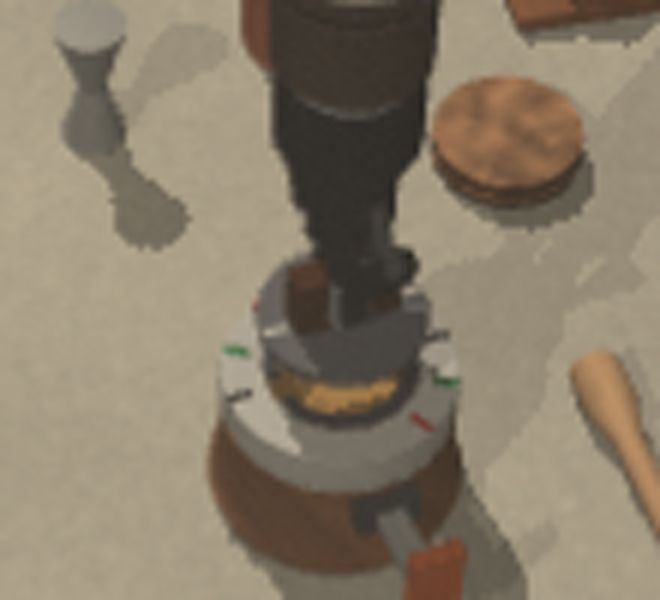

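```bash
python3 -m creep '[[[0.4,-0.5,-8],[0,0,-0.002],-1],[[0.4,-0.5,-15],[0,0,-0.002],-1],[[0.4,-0.5,-20],[0,0,-0.002],-1],[[0.4,-0.5,-24],[0,0,-0.002],-1],[[0.4,-0.5,-24],[0,0,-0.002],-1]]'; python3 -m creep '[[[0,0,-2],[0,0,0],-1],[[0,0,-4],[0,0,0],-1],[[0,0,-6],[0,0,0],-1],[[0,0,-6],[0,0,0],-1]]'
```

```text
clock: 11.85
position: [562.2, -88.9, 127.5]
ee_rot: [-0.46, -0.535, 0.537, 0.462]
contact_force: [-0.2, 0.5, -1.7]
gripper_width: 17.1
clock: 12.18
position: [562.8, -88.8, 122.7]
ee_rot: [-0.461, -0.536, 0.536, 0.461]
contact_force: [0.7, 1.2, -3.3]
gripper_width: 17.3
```

```bash
python3 -m creep '[[[0,0,-2],[0,0,0],-1],[[0,0,-4],[0,0,0],-1],[[0,0,-5.5],[0,0,0],-1],[[0,0,-5.5],[0,0,0],-1],[[0,0,-5.5],[0,0,0],-1]]'; python3 -m creep '[[[0,0,-1],[0,0,0],-1],[[0,0,-2],[0,0,0],-1],[[0,0,-2.5],[0,0,0],-1],[[0,0,-2.5],[0,0,0],-1],[[0,0,-2.5],[0,0,0],-1]]'
```

```text
clock: 12.6
position: [562.9, -88.8, 117.4]
ee_rot: [-0.461, -0.536, 0.536, 0.461]
contact_force: [-0.3, 0.5, -1.9]
gripper_width: 17.4
clock: 13.02
position: [563.1, -88.8, 115.3]
ee_rot: [0.461, 0.536, -0.536, -0.461]
contact_force: [-1.3, -0.5, 0.8]
gripper_width: 17.3
```

```bash
python3 -m creep '[[[0,0,-1],[0,0,0],-1],[[0,0,-1.5],[0,0,0],-1],[[0,0,-1.5],[0,0,0],-1],[[0,0,-1.5],[0,0,0],-1]]'
python3 - <<'E'
from h import *
s=arm.read_state();im,d=arm.get_image("wrist")
cv2.imwrite("pics/w7.png",im[:,:,::-1]);print(s["contact_force"],s["wrist_torque"])
im,d=arm.get_image("side");zoom(im,280,180,110,100,6,"pics/s7.png")
E
```

```text
clock: 13.35
position: [563.2, -88.8, 115.3]
ee_rot: [0.461, 0.536, -0.536, -0.46]
contact_force: [-4.1, 1.1, 8.3]
gripper_width: 17.4
[-4.10392549  1.1299906   8.29625811] [ 0.55759361  1.09312035 -0.03737204]
```

View pics/w7.png

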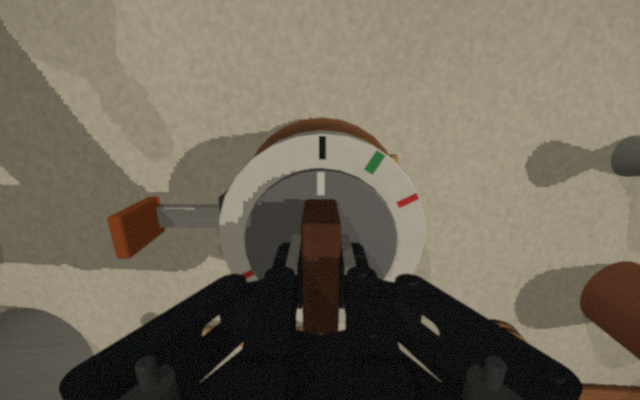

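View pics/s7.png

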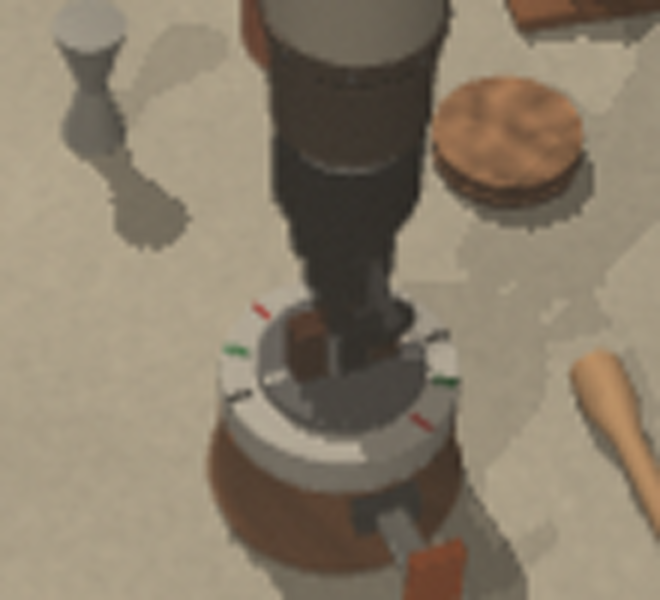

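```bash
python3 -m creep '[[[0,0.1,0.5],[0,0,-0.05],-1],[[0,0.2,0.7],[0,0,-0.1],-1],[[0,0.3,0.7],[0,0,-0.15],-1],[[0,0.3,0.7],[0,0,-0.2],-1],[[0,0.4,0.7],[0,0,-0.25],-1],[[0,0.5,0.7],[0,0,-0.3],-1],[[0,0.5,0.7],[0,0,-0.3],-1],[[0,0.5,0.7],[0,0,-0.3],-1]]'
python3 - <<'E'
from h import *
s=arm.read_state();M=R.from_quat(s["ee_rot"]).as_matrix();print(np.arctan2(M[1,0],M[0,0]),s["wrist_torque"],s["contact_force"],s["position"])
E
```

```text
clock: 14.12
position: [563.5, -87.7, 115.3]
ee_rot: [0.536, 0.462, -0.461, -0.536]
contact_force: [-2.2, 3.6, 5.0]
gripper_width: 17.2
1.4223370186295705 [ 1.04063707  0.70606508 -0.10024604] [-2.15912967  3.59508671  4.9967252 ] [563.51010955 -87.68820039 115.32875596]
```

```bash
python3 -m creep '[[[0,0.2,0],[0,0,-0.05],-1],[[0,0.3,0],[0,0,-0.1],-1],[[0,0.4,0],[0,0,-0.15],-1],[[0,0.5,0],[0,0,-0.2],-1],[[0,0.5,0],[0,0,-0.24],-1],[[0,0.5,0],[0,0,-0.24],-1],[[0,0.5,0],[0,0,-0.24],-1],[[0,0.5,0],[0,0,-0.24],-1]]'
python3 - <<'E'
from h import *
s=arm.read_state();M=R.from_quat(s["ee_rot"]).as_matrix();print(np.arctan2(M[1,0],M[0,0]),s["wrist_torque"],s["contact_force"],s["position"])
im,d=arm.get_image("wrist");cv2.imwrite("pics/w8.png",im[:,:,::-1]);zoom(im,200,110,240,170,3,"pics/w8z.png")
im,d=arm.get_image("side");zoom(im,280,180,110,100,6,"pics/s8.png")
E
```

```text
clock: 14.78
position: [563.7, -87.1, 115.3]
ee_rot: [0.587, 0.395, -0.394, -0.587]
contact_force: [-1.9, 3.5, 5.4]
gripper_width: 16.9
1.1827693930547523 [ 1.04706431  0.62639473 -0.04836027] [-1.87357369  3.52550753  5.41889149] [563.68313625 -87.13774633 115.33945968]
```

View pics/w8z.png

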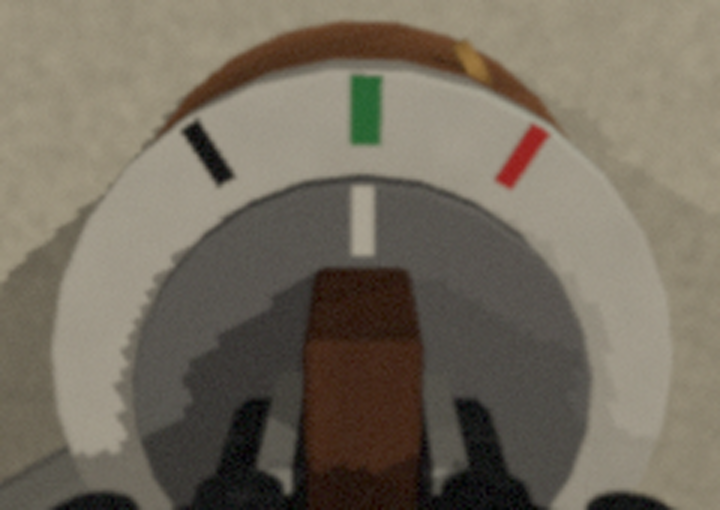

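View pics/s8.png

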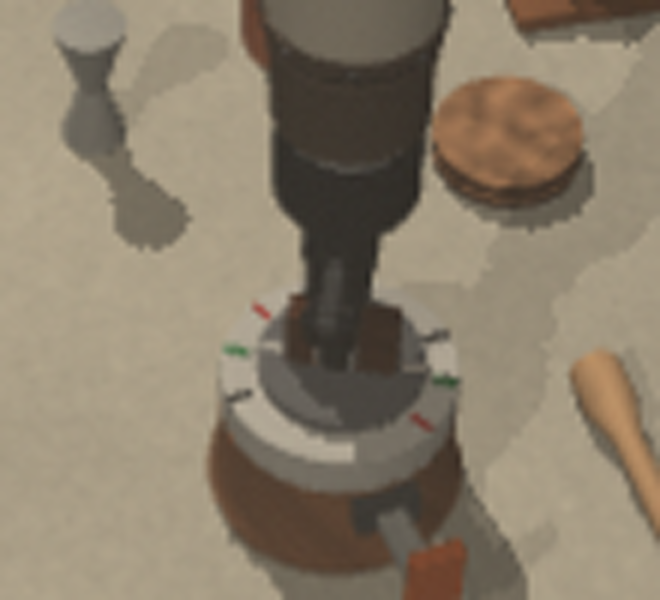

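```bash
python3 - <<'E'
from h import *
c=cam("wrist")
z=lambda l,k,u0,v0:[((x+.5)/k-.5+u0,(y+.5)/k-.5+v0) for x,y in l]
g=onz(c,z([(366,78),(366,142)],3,200,110),100);b=onz(c,z([(189,127),(226,183)],3,200,110),100);r=onz(c,z([(541,129),(504,186)],3,200,110),100)
p=onz(c,z([(363.5,188),(363,254)],3,200,110),108)
an=lambda a:np.arctan2(*-(a[0]-a[1])[[1,0]])
print([round(an(a),3) for a in (b,g,r,p)])
C0=np.array([564.6,-88,0])
for C in (C0,):
  print([round(np.arctan2(*-(a.mean(0)-C)[[1,0]]),3) for a in (b,g,r,p)],[np.linalg.norm((a.mean(0)-C)[:2]).round(1) for a in (b,g,r,p)])
# centre from mark lines r=57.2 fit
from scipy.optimize import least_squares
f=lambda q:[q[0]-57.1*np.cos(t)-a.mean(0)[0] for a,t in zip((b,g,r),(q[2],q[2]-.55,q[2]-1.1))]+[q[1]-57.1*np.sin(t)-a.mean(0)[1] for a,t in zip((b,g,r),(q[2],q[2]-.55,q[2]-1.1))]
s=least_squares(f,[564,-88,.153]);print(s.x,s.fun.round(2)); C=np.array([*s.x[:2],0])
print("green",s.x[2]-.55,"ptr",np.arctan2(*-(p.mean(0)-C)[[1,0]]))
E
```

```text
[np.float64(0.155), np.float64(-0.387), np.float64(-0.921), np.float64(-0.395)]
[np.float64(0.161), np.float64(-0.394), np.float64(-0.948), np.float64(-0.382)] [np.float64(56.9), np.float64(57.0), np.float64(56.7), np.float64(37.6)]
[ 5.64775328e+02 -8.83112273e+01  1.53008023e-01] [-0.05  0.14 -0.09  0.11 -0.11 -0.  ]
green -0.3969919770540971 ptr -0.38836255417328536
```

```bash
python3 -m creep '[[[0,0.3,0],[0,0,-0.008],-1],[[0,0.3,0],[0,0,-0.008],-1],[[0,0.3,0],[0,0,-0.008],-1],[[0,0.3,0],[0,0,-0.008],-1]]'; for i in 1 2 3; do python3 -m creep '[[[0,0,0],[0,0,0],-1],[[0,0,0],[0,0,0],-1]]' >/dev/null;  python3 - <<'E'
from h import *
s=arm.read_state();M=R.from_quat(s["ee_rot"]).as_matrix();print(np.arctan2(M[1,0],M[0,0]),M[:,1].round(4),s["wrist_torque"],s["contact_force"],s["position"],s["joint_efforts"][3:])
E
done
```

```text
clock: 15.22
position: [563.7, -87.1, 115.3]
ee_rot: [0.589, 0.393, -0.392, -0.588]
contact_force: [-1.5, 2.5, 5.7]
gripper_width: 16.8
1.1754779455672535 [ 0.0018  0.     -1.    ] [0.85674149 0.58651716 0.28080192] [-1.9676984   2.81910819  6.00041615] [563.66334333 -87.13151697 115.31118611] [ 3.50124031  0.47674555 -0.26074511]
1.1755781812677175 [ 0.0018  0.     -1.    ] [0.82358305 0.6018951  0.27009445] [-1.63179394  2.89698865  5.36569272] [563.68684046 -87.10160207 115.32056951] [ 3.50097232  0.47696002 -0.26075008]
1.1755191945684973 [ 0.0017  0.     -1.    ] [0.87121745 0.59843905 0.2901294 ] [-1.72526478  3.05846069  5.58565847] [563.6699437  -87.12769638 115.31361935] [ 3.50118801  0.47676405 -0.26071963]
```

```bash
python3 - <<'E'
from h import *
im,d=arm.get_image("wrist");zoom(im,200,110,240,170,3,"pics/w9z.png")
im,d=arm.get_image("side");cv2.imwrite("pics/s9.png",im[:,:,::-1])
E
```

```text
(no output)
```

View pics/w9z.png

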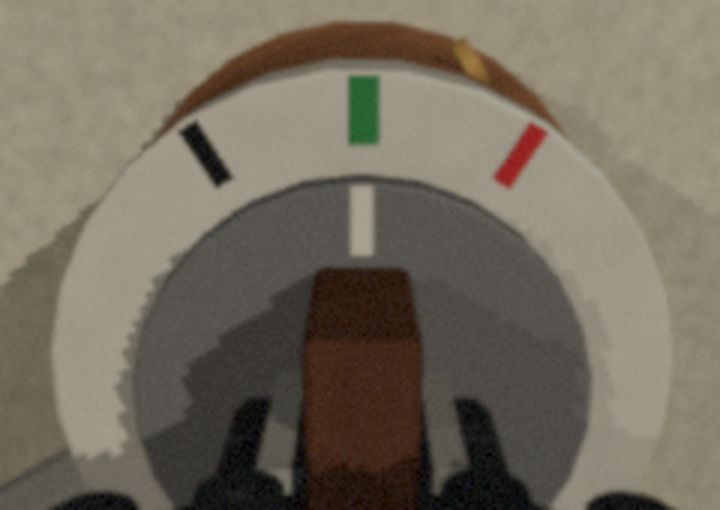

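View pics/s9.png

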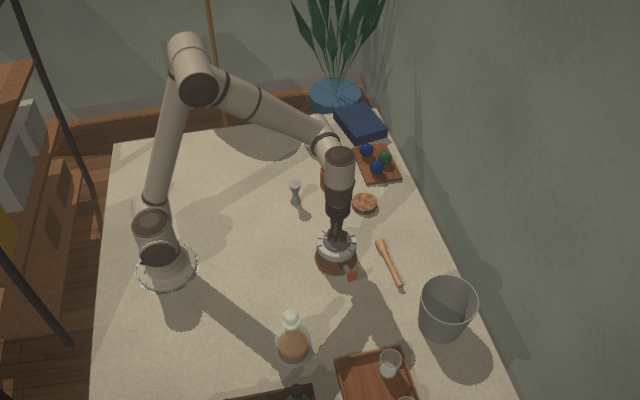

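The white pointer (361,220) is in line with the green mark (363,110). The cap is flush on the deck, the slide is home, and the other things stand where they were. I'm handing it in.

```bash
python3 - <<'E'
from h import *
print(arm.job_done())
E
```

```text
the job is handed in; nothing more can be done
None
```

The mill is re-armed, and the lid is fully home and held at the green half marks. I handed the job in at about 16 s of the 67 s allowed, with the lid still gripped.

- **Reset slide:** I gripped the orange tab and pulled it about 30 mm. There the force rose from about 5 to 16 N with no further movement, which is the stop. I then let go, and the wrist picture showed the tab back at home.
- **Lid home:** I lined the lid up with the notches, lowered it to first contact and pressed lightly. Taking off the grip height, its origin is about 82 mm above the cart, which is the home height. In the pictures the cap sits on the deck.
- **Lid turn:** I turned it clockwise to the half marks. The gripper angle puts the lid at -0.395 rad and the green mark is at -0.397. The pointer and the mark also line up in the last wrist picture. The lid did not reach the red marks.
- **Holding:** The arm presses down with about 5 to 6 N and carries about 0.28 N m of turning moment. That is more than the 0.15 N m spring alone; I put the rest down to friction.
- **Other things on the cart:** In the last side picture they stand where they were. The arm partly hides the mug, and I did not re-measure any of them.

Two checks disagreed:

- **Turning moment:** Just before the last small turn it read about -0.05 N m, the wrong sign. After that turn it held steady at 0.27 to 0.29 N m, so I took the first reading as unsettled.
- **Tab position:** I first expected the tab about 121 mm from the mill's centre, but the wrist camera showed 130 mm. I used the camera value, and the grasp was good.

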